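# Seat the light bar in a paper-diorama light base

## Task

Pick up the light bar (orange grip at its tail) and slide it nose first into the slot of the white light base until you feel it meet the hidden stop inside: seat it there with a steady push of about 10 N for half a second, never more than 25 N, and let go of it. Then press the red switch on the base fully down, let it spring back and move clear, without disturbing the can, the glue pot or the brush.

Things in the scene. Friction and masses are not known exactly. Their poses are not given: they have to be found in the camera images.
- bar: Light bar, loose: aluminium bar 165 long, 20 wide, 18 high (mm), cream strip on top, about 0.16 kg. At its tail an orange grip block, 30 long, 20 wide, reaches 36 above the underside. Origin: on the underside below the centre of the grip block. x axis: along the bar to its flat nose end at x = +150 (grip block x = -15 to +15); z up. Lies flat on the table at the start.
- base: White light base, fixed, 160 long (x), 140 wide (y), 40 high (mm), small white paper trees on top. Origin: on the table below the middle of the slot mouth; x axis: the direction the bar is pushed in; z up. Its slot is a covered tunnel along x, centred on y = 0, 22.4 wide, 20.4 high, floor 10 above the table.
- slot_mouth (a point): Centre of the tunnel mouth, 20 mm above the table; x axis into the slot. Inside, unseen, a rigid stop closes the slot at a depth that differs every time, 75 to 105 mm from the mouth; nothing measures it, it must be felt. Before it there is only light sliding friction, no spring or catch. Bar home: grip centre still 45 to 75 mm outside the mouth.
- apron (a point): Middle of the front edge of the grey apron, the slot floor's open run-on before the mouth (28 mm long, 52 wide, top 10 above the table). Two flared side guides on it, about 40 apart at the front, narrow to 22.4 at the mouth and reach 31 above the table; a short slanted hood over the mouth juts 10 out.
- switch (a joint): Red push switch on top of the base: 0 = up, 0.006 m = fully down. A spring pushes it back; fully down takes about 5 N.
- switch_top (a point): Centre of the top face of the red switch cap (28 mm across, on a black round housing 44 across, cap top 62 above the table), at x = 105, y = -42 in the base's frame.
- can: Bystander: upright aluminium bottle with a blue label, 54 across, 160 tall; origin at the centre of its underside. Leave alone.
- pot: Bystander: white glue pot with a yellow lid, 52 across, 55 tall; origin at the centre of its underside. Leave alone.
- brush: Bystander: wooden-handled brush lying flat, 170 long along its x axis. Leave alone.

How it is judged:
By the outcome, as a careful person would: the job done as asked, in the order asked, and still so for the second after the job is handed in, with the robot touching nothing.
It also fails if it takes over 61 s, if anything falls off the work surface, if the arm or the gripper's body presses on something with over 40 N, if the wrist force passes 120 N, or if a joint passes its speed limit or range.

## Robot

A 6-joint arm with a two-finger parallel gripper is mounted at the origin on the work surface. World frame = base frame: x ahead of the robot, y to its left, z up, the work surface at z = 0. Lengths are in m, angles in rad, forces in N, time in s.
With the tool pointing down it reaches from about 0.35 to 0.975 m from the base axis. Payload 4.9 kg.
Tool frame: the origin (TCP) lies between the finger pads; the fingertips stand 14 mm ahead of it and the grasp point (between the pads) lies 5 mm behind it (manip.tcp_to_tips is the distance from the TCP to the fingertips, in m); z points along the fingers, y is the line along which they close (so a half turn about z gives the same grasp; the last joint's range is limited). The gripper opens to 85 mm and grips with 20 to 120 N. Pads are 22 mm wide; open, the fingers measure 114 mm over their backs; the gripper's body (76 mm by 85 mm) begins 54 mm behind the grasp point. The pads swing forward as they close: fully open they stand 13 mm farther back than shut.
Start: joints at [-1.369, 0.053, 1.613, -0, 1.476, -0.119], TCP at [0.197, -0.593, 0.212] pointing down, gripper open.
Joint ranges: [-3.01, 3.01], [-1.01, 2.22], [0.06, 2.58], [-1.02, 4.17], [0.09, 2.62], [-3.14, 3.14]. Speed limits (rad/s): [2.57, 2.57, 3.14, 3.14, 3.14, 3.14].

## Interface

Orientations are given as a unit quaternion [w, x, y, z].
In Python, from plant import manip gives the robot as it stands.
- The arm moves only by the tool servo_tool, never from a script. Its argument "moves" is a list that holds one entry, the list of rows, each a list of 7 numbers: the shift along the tool's x, y, z in mm, then the turn, a rotation vector about the tool's x, y, z in degrees, then the finger opening in mm, from 0 to 85.4. In form: [[[x, y, z, ax, ay, az, fingers], ...]]. A call has 1 to 12 rows; each row shifts and turns the commanded pose from where the row before left it, along the tool's axes as they then stand; what a row does not reach is not made up. A row lasts 1/8 s, in which the tool goes at most 62.5 mm and 10.7 degrees, less where a joint would pass 70% of its speed; a pose out of reach is approached as far as the arm can. A call with a gripper value outside its range is refused whole. The fingers move at their own pace and stop on an object; the grip force is fixed at half the most. Time passes only in rows, so rows that do not move let the fingers close. It gives the time, the measured TCP pose, the force, the opening and the grip force at its end, in the units of the state.
- manip.state(): the state, without advancing time (a new reading comes with each control period).
- manip.grab_frame(name): name is "side" or "top" or "wrist"; returns a dict with "image" (384x512x3 uint8, blue, green, red), "mtx" (3x3 intrinsics, pixels), "eye" and "rotation" of the camera in the world. Camera axes: x right, y down, z forward; pixel columns grow to the right and rows downward; lengths in m; the calibration is good to about 2 mm. The wrist camera is an equidistant fisheye: a pixel r from the principal point sees the ray r / f radians off the axis. A picture is of the moment at which its call begins. There is no depth.
- manip.job_done(): hands the job in; it is judged then, once.
The state is a dict: "time": time; "joint_pos": joint angles; "joint_vel": joint speeds; "joint_efforts": joint torques, N m; "tool_pos": TCP position; "tool_rot": TCP orientation; "contact_force": force on the tool from outside, world axes, zero at the start; "ft_torque": the same for the moment, N m; "gripper_width": opening from 0.0 (shut) to 1.0 (fully open); "grasp_force": force on a finger pad.
Only numpy, scipy, OpenCV 4.12 (cv2) and the standard library are available. Lean on these libraries where they do the work, as an engineer would, in place of code of your own. Each camera call takes 0.05 s, during which the arm holds its last target. There are 200 camera calls.

## Working session

There is one attempt and no reset: what is moved stays moved. The work goes in short steps, Python scripts to look and compute and a tool call to move; the robot and the scene stay as the last step left them, time stands still between calls to the robot, and variables do not carry over. Pictures are saved under pics/ and viewed, at most 10 in all, crops included, and the job is handed in when it is done.

Besides the shell and the picture viewer there is one more tool, called as a command line: name --argument value ..., lists and objects as JSON in quotes. servo_tool: Moves the arm, as the interface text tells. Its arguments: {"type":"object","properties":{"moves":{"type":"array"}},"required":["moves"]}

```bash
mkdir -p pics; ls; cat > h.py <<'E'
import numpy as np, cv2
from plant import manip
def grab(n):
    f=manip.grab_frame(n); np.savez(f'pics/{n}.npz',**{k:np.array(f[k]) for k in('image','mtx','eye','rotation')}); return f
def load(n): return dict(np.load(f'pics/{n}.npz'))
def ray(f,u,v,fish=False):
    K=f['mtx']; x=(u-K[0,2])/K[0,0]; y=(v-K[1,2])/K[1,1]
    if fish:
        r=np.hypot(x,y); d=np.array([x/r*np.sin(r),y/r*np.sin(r),np.cos(r)]) if r>0 else np.array([0,0,1.])
    else: d=np.array([x,y,1.])
    return f['rotation']@d
def onz(f,u,v,z,fish=False):
    d=ray(f,u,v,fish); e=f['eye']; return e+d*(z-e[2])/d[2]
E
python3 - <<'E'
from h import *
a=[grab(n) for n in('top','side')]
for n,f in zip(('top','side'),a):
    print(n,f['mtx'].round(1).tolist(),np.round(f['eye'],3),np.round(f['rotation'],3).tolist())
    cv2.imwrite(f'pics/{n}1.png',cv2.resize(f['image'],(800,600),interpolation=cv2.INTER_CUBIC))
s=manip.state();print(s['time'],s['tool_pos'],s['tool_rot'],s['contact_force'])
E
```

```text
pics
top [[460.9, 0.0, 258.4], [0.0, 460.9, 187.7], [0.0, 0.0, 1.0]] [ 0.352 -0.042  0.999] [-0.087, 0.704, -0.7, 0.084]
side [[374.4, 0.0, 258.3], [0.0, 374.4, 195.8], [0.0, 0.0, 1.0]] [0.512 0.458 0.703] [0.019, -0.031, 0.947, -0.318]
0.1 [ 0.19694827 -0.59251447  0.21057526] [-9.42508095e-04  9.87164889e-01  1.59701568e-01 -4.42339373e-05] [0.71462944 0.28381013 0.18626092]
```

View pics/top1.png

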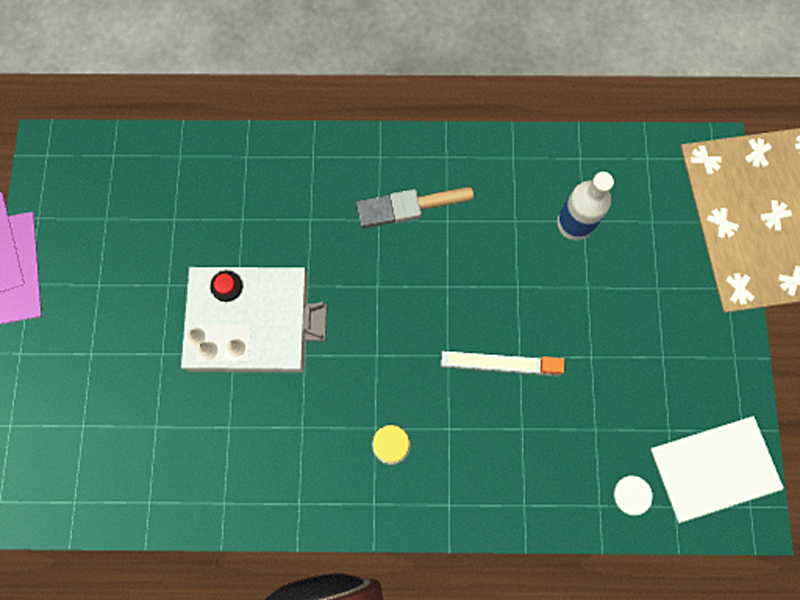

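View pics/side1.png

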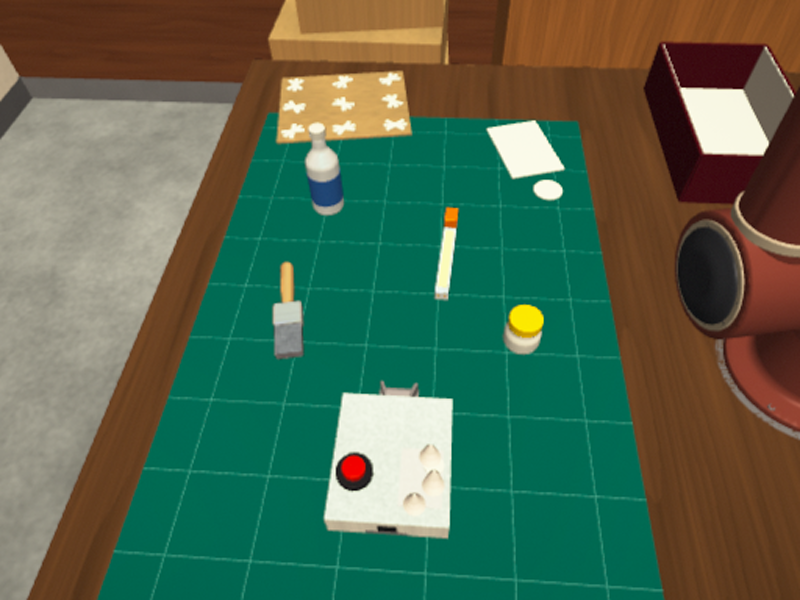

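The top view shows the bar with its orange grip at (552,365) and its nose at (442,358). The base spans (185–305, 267–370), with its mouth and apron on the right at about (315,321) and the red switch at (224,285). The brush and bottle are above, and the glue pot is at (391,444). The side view agrees. Rotations come as quaternions.

```bash
sed -i "s/    return f\['rotation'\]@d/    q=f['rotation']; return R.from_quat(np.r_[q[1:],q[0]]).apply(d)/; 1a from scipy.spatial.transform import Rotation as R" h.py
cat >> h.py <<'E'
def hsv(f,lo,hi): return cv2.inRange(cv2.cvtColor(f['image'],cv2.COLOR_BGR2HSV),lo,hi)
def blobs(m,amin=20):
    c,_=cv2.findContours(m,cv2.RETR_EXTERNAL,cv2.CHAIN_APPROX_NONE)
    return sorted([k for k in c if cv2.contourArea(k)>amin],key=cv2.contourArea,reverse=True)
def cen(k): m=cv2.moments(k); return m['m10']/m['m00'],m['m01']/m['m00']
E
python3 - <<'E'
from h import *
for n in('top','side'):
    f=load(n); print(n)
    for nm,lo,hi,z in(('orange',(6,170,120),(16,255,255),.036),('red',(0,200,150),(4,255,255),.062),('yellow',(24,120,150),(32,255,255),.055),('white',(0,0,170),(40,70,255),.04),('blue',(105,120,40),(125,255,255),.06)):
        for k in blobs(hsv(f,lo,hi))[:8]:
            u,v=cen(k); b=cv2.minAreaRect(k)
            print(nm,round(cv2.contourArea(k)),np.round((u,v),1),onz(f,u,v,z).round(4))
            if nm=='white' and 300<cv2.contourArea(k)<8500:
                print('  box',[onz(f,*p,z if cv2.contourArea(k)>2500 else .018)[:2].round(4).tolist() for p in cv2.boxPoints(b)])
E
```

```text
top
orange 120 [353.  233.4] [ 0.492 -0.237  0.036]
yellow 372 [249.7 283.6] [ 0.3869 -0.0216  0.055 ]
white 3344 [458.3 299.7] [ 0.3581 -0.4429  0.04  ]
  box [[0.3832, -0.3607], [0.4286, -0.5053], [0.3344, -0.5254], [0.291, -0.3841]]
white 3048 [72.5 25.6] [0.979  0.4012 0.04  ]
  box [[1.0473, 0.5816], [1.0485, 0.2495], [0.9263, 0.2412], [0.925, 0.5644]]
white 2751 [455.   26.1] [ 0.9812 -0.4962  0.04  ]
  box [[0.926, -0.374], [1.0519, -0.3852], [1.0469, -0.6245], [0.9214, -0.6068]]
white 798 [140.7 218.5] [0.5207 0.2102 0.04  ]
  box [[0.5002, 0.265], [0.5524, 0.2667], [0.5484, 0.1754], [0.4964, 0.1749]]
white 428 [377.5 125.3] [ 0.7327 -0.3009  0.04  ]
  box [[0.7429, -0.2645], [0.7846, -0.3329], [0.7361, -0.3562], [0.6953, -0.2883]]
white 415 [405.  316.5] [ 0.3246 -0.333   0.04  ]
  box [[0.3467, -0.3187], [0.347, -0.364], [0.3015, -0.3605], [0.3013, -0.3158]]
white 326 [315.1 231. ] [ 0.4961 -0.1572  0.04  ]
  box [[0.4924, -0.0984], [0.5111, -0.1], [0.5023, -0.2205], [0.4837, -0.2183]]
white 154 [473.1 184.6] [ 0.5981 -0.498   0.04  ]
blue 180 [366.8 143.2] [ 0.6836 -0.2703
[... 369 characters left out ...]
744 -0.1354  0.04  ]
  box [[1.0834, -0.0817], [1.1023, -0.4034], [0.9292, -0.3113], [0.9405, -0.021]]
white 1706 [463.2  77.4] [-0.0017 -0.5033  0.04  ]
  box [[0.0406, -0.6441], [-0.1331, -0.6518], [-0.0712, -0.4417], [0.0846, -0.434]]
white 1038 [335.5  95. ] [ 0.3683 -0.405   0.04  ]
  box [[0.432, -0.4894], [0.3443, -0.5691], [0.2974, -0.3853], [0.3784, -0.3193]]
white 414 [204.8  99.5] [ 0.7291 -0.3678  0.04  ]
  box [[0.7781, -0.4897], [0.7206, -0.4924], [0.6978, -0.3305], [0.7503, -0.3278]]
white 199 [285.1 165.2] [ 0.5008 -0.1367  0.04  ]
white 170 [ 3.6 47.4] [ 1.4243 -0.5969  0.04  ]
white 148 [350.4 120.9] [ 0.3354 -0.3004  0.04  ]
blue 258 [208.5 122.8] [ 0.6988 -0.2519  0.06  ]
```

servo_tool --moves '[[[39.4, -24.7, 0, 0, 0, 0, 85], [39.4, -24.7, 0, 0, 0, 0, 85], [39.4, -24.7, 0, 0, 0, 0, 85], [39.4, -24.7, 0, 0, 0, 0, 85], [39.4, -24.7, 0, 0, 0, 0, 85], [39.4, -24.7, 0, 0, 0, 0, 85], [39.4, -24.7, 0, 0, 0, 0, 85], [39.4, -24.7, 0, 0, 0, 0, 85], [39.4, -24.7, 0, 0, 0, 0, 85], [39.4, -24.7, 0, 0, 0, 0, 85]]]'

```text
time: 1.35
tool_pos: [0.4936, -0.233, 0.2112]
tool_rot: [-0.0, 0.987, 0.16, -0.0]
contact_force: [-0.1, -0.9, 0.0]
gripper_width: 0.996
grasp_force: 0.0
```

servo_tool --moves '[[[0, 0, 0, 0, 0, -9.7, 85], [0, 0, 0, 0, 0, -9.7, 85], [0, 0, 0, 0, 0, -9.7, 85], [0, 0, 0, 0, 0, -9.7, 85], [0, 0, 0, 0, 0, -9.7, 85], [0, 0, 0, 0, 0, -9.7, 85], [0, 0, 0, 0, 0, -9.7, 85], [0, 0, 0, 0, 0, 0, 85]]]'

```text
time: 2.35
tool_pos: [0.4928, -0.2343, 0.2112]
tool_rot: [-0.0, 0.73, 0.683, -0.0]
contact_force: [0.1, -0.1, 0.3]
gripper_width: 0.996
grasp_force: 0.0
```

```bash
python3 - <<'E'
from h import *
f=grab('wrist'); print(f['mtx'],f['eye'],f['rotation'])
cv2.imwrite('pics/w1.png',cv2.resize(f['image'],(800,600)))
s=manip.state();print(s['time'],s['tool_pos'],s['tool_rot'],s['contact_force'],s['joint_pos'])
f=load('top') if 0 else None
E
```

```text
[[297.31863964   0.         258.75795552]
 [  0.         297.31863964 192.23118319]
 [  0.           0.           1.        ]] [ 0.49836235 -0.16277023  0.37343851] [ 0.14090952  0.98946193 -0.03293633 -0.00497994]
2.4 [ 0.49285786 -0.23431861  0.2112485 ] [-3.87845441e-04  7.30685881e-01  6.82713692e-01 -8.39993835e-05] [-0.05020163  0.31661548  0.5933879 ] [-5.80197891e-01 -1.36319150e-01  1.79705911e+00  2.05902935e-05
  1.48164611e+00 -5.12343789e-01]
```

View pics/w1.png

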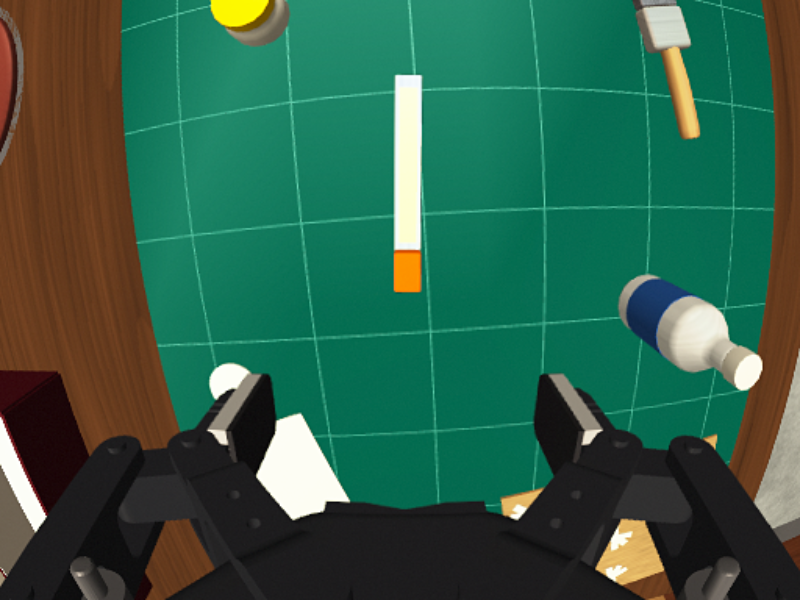

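The wrist view shows the grip at (407,271), the nose at (408,75), and the bar nearly parallel to the tool's x axis. The fingers are open on either side. I'll measure the bar here and the base edges from the top view.

```bash
python3 - <<'E'
from h import *
f=load('wrist')
k=blobs(hsv(f,(6,170,120),(20,255,255)))
k=min(k,key=lambda k:abs(cen(k)[0]-260)); P=np.array([onz(f,u,v,.036,True)[:2] for u,v in k[:,0]],np.float32); r=cv2.minAreaRect(P*1000); print('grip',r)
m=hsv(f,(0,0,190),(40,90,255)); k=min(blobs(m,200),key=lambda k:np.hypot(*(np.array(cen(k))-(260,105))))
P=np.array([onz(f,u,v,.018,True)[:2] for u,v in k[:,0]],np.float32); r=cv2.minAreaRect(P*1000);print('strip',r,cv2.boxPoints(r).round(1).tolist())
d=cv2.fitLine(P,cv2.DIST_L2,0,.01,.01).ravel();print('dir',np.degrees(np.arctan2(d[1],d[0])))
t=load('top')
g=cv2.cvtColor(t['image'],cv2.COLOR_BGR2HSV)
m=cv2.inRange(g,(0,0,120),(180,60,255)); M=np.zeros_like(m); M[160:245,105:225]=m[160:245,105:225]
k=blobs(M)[0]; x,y,w,h=cv2.boundingRect(k); print(x,y,w,h)
cv2.imwrite('pics/basecrop.png',cv2.resize(t['image'][160:250,105:225],(800,600),interpolation=cv2.INTER_CUBIC))
M=np.zeros_like(m); rr=cv2.inRange(g,(0,150,100),(6,255,255))|cv2.inRange(g,(172,150,100),(180,255,255)); M[160:245,105:225]=rr[160:245,105:225]
k=blobs(M)[0];print('red',cv2.contourArea(k),cen(k),onz(t,*cen(k),.062))
E
```

```text
grip ((494.6295471191406, -237.6743927001953), (30.991853713989258, 18.795902252197266), 86.21273040771484)
strip ((500.9552917480469, -159.70816040039062), (119.52277374267578, 14.107474327087402), 86.1146240234375) [[489.8999938964844, -218.89999389648438], [503.8999938964844, -219.8000030517578], [512.0, -100.5999984741211], [498.0, -99.5999984741211]]
dir 85.74672
116 171 93 67
red 121.0 (142.95454545454547, 181.11570247933884) [0.59653014 0.20488153 0.062     ]
```

View pics/basecrop.png

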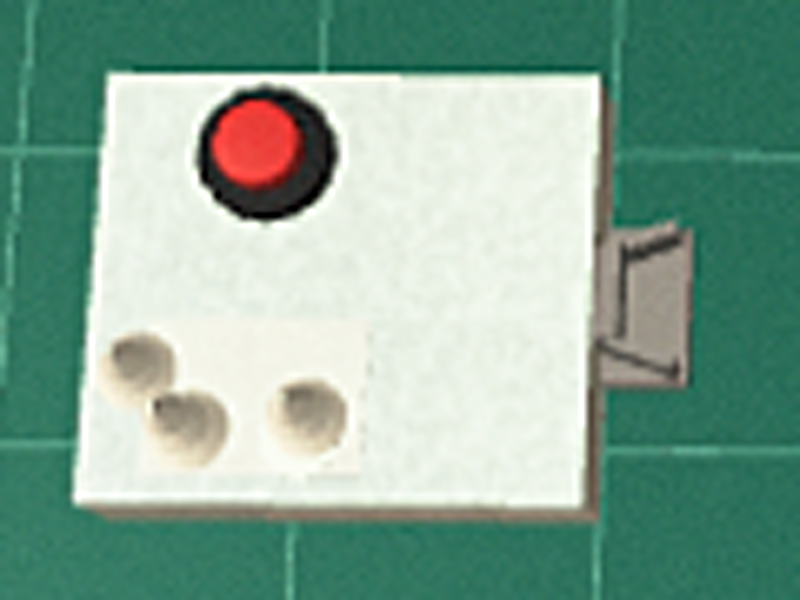

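The crop shows the base top's corners at (107,73), (602,73), (585,508) and (73,502), with the apron on the right out to about x=690.

servo_tool --moves '[[[-3.3, 1.8, 38, 0, 0, 0, 85], [0, 0, 38, 0, 0, 0, 85], [0, 0, 38, 0, 0, 0, 85], [0, 0, 38, 0, 0, 0, 85], [0, 0, 30, 0, 0, 0, 85], [0, 0, 10, 0, 0, 0, 85], [0, 0, 0, 0, 0, 0, 85], [0, 0, 0, 0, 0, 0, 60]]]'

```text
time: 3.4
tool_pos: [0.4959, -0.2386, 0.0214]
tool_rot: [0.001, 0.73, 0.684, 0.0]
contact_force: [0.8, 0.3, -0.4]
gripper_width: 0.812
grasp_force: 0.0
```

servo_tool --moves '[[[0, 0, 0, 0, 0, 0, 30], [0, 0, 0, 0, 0, 0, 10], [0, 0, 0, 0, 0, 0, 10], [0, 0, 0, 0, 0, 0, 10], [0, 0, 0, 0, 0, 0, 10], [0, 0, 0, 0, 0, 0, 10], [0, 0, 0, 0, 0, 0, 10], [0, 0, 0, 0, 0, 0, 10]]]'

```text
time: 4.4
tool_pos: [0.4947, -0.2379, 0.0197]
tool_rot: [-0.0, 0.73, 0.684, 0.0]
contact_force: [1.0, 0.4, 0.1]
gripper_width: 0.115
grasp_force: 0.0
```

```bash
python3 - <<'E'
from h import *
t=load('top')
C=np.array([onz(t,(u+.5)/6.667-.5+105,(v+.5)/6.667-.5+160,.04)[:2] for u,v in((107,73),(602,73),(585,508),(73,502))])*1000
print(C.round(1)); TL,TR,BR,BL=C
for n,e in(('top',TL-TR),('bot',BL-BR),('mouthedge',TR-BR),('far',TL-BL)): print(n,np.linalg.norm(e).round(1),np.degrees(np.arctan2(e[1],e[0])).round(2))
print('mouth mid',(TR+BR)/2,'center',C.mean(0))
s=manip.state();print(s['time'],s['tool_pos'],s['gripper_width'],s['grasp_force'],s['contact_force'])
E
```

```text
[[625.7 260.6]
 [626.5  99.8]
 [484.7  99.6]
 [485.8 260.5]]
top 160.8 90.28
bot 160.8 89.63
mouthedge 141.8 0.07
far 140.0 0.06
mouth mid [555.60953573  99.72502122] center [555.67332265 180.13950582]
4.4 [ 0.49466119 -0.23785442  0.0196813 ] 0.11502702697998811 0.0 [0.96097918 0.41317673 0.11162431]
```

The fingers closed to 10 mm with no force, so I missed the grip. Checking.

```bash
python3 - <<'E'
from h import *
f=grab('wrist'); cv2.imwrite('pics/w2.png',cv2.resize(f['image'],(800,600)))
print(manip.state())
E
```

```text
{'time': 4.45, 'joint_pos': array([-5.83828057e-01,  7.39670936e-02,  1.93308534e+00,  2.49412177e-05,
        1.13456175e+00, -5.18909160e-01]), 'joint_vel': array([-0.0007235 , -0.00171914, -0.00099974, -0.00038939,  0.00097899,
       -0.00076706]), 'joint_efforts': array([-2.07205708e-04, -3.49845672e+01, -3.17295635e+01, -9.96367839e-05,
        6.78730994e-04,  3.75490129e-05]), 'tool_pos': array([ 0.49466466, -0.23786324,  0.0196846 ]), 'tool_rot': array([-1.30911892e-05,  7.29686173e-01,  6.83782194e-01,  8.49850372e-06]), 'contact_force': array([ 0.15785544, -0.09082516, -0.60007647]), 'ft_torque': array([ 0.04511138, -0.03830232, -0.01300005]), 'grasp_force': 0.0, 'gripper_width': 0.11556925042010449}
```

View pics/w2.png

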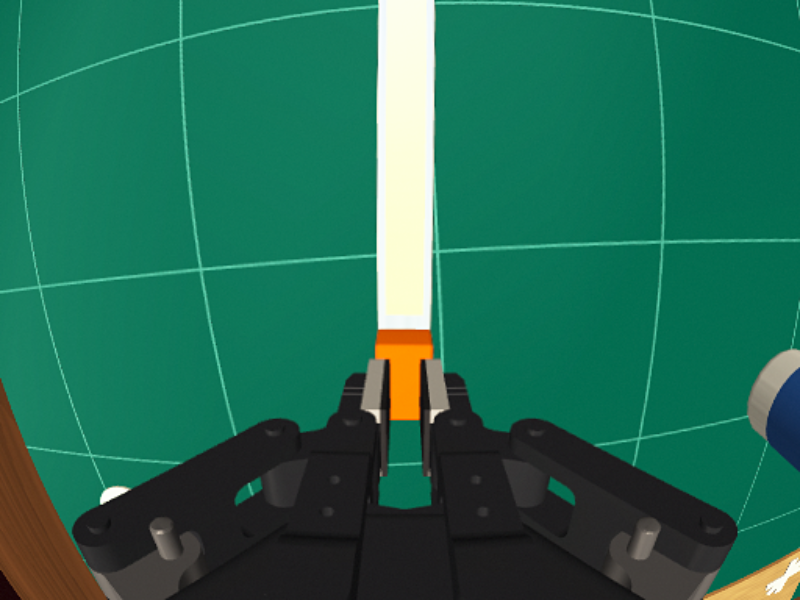

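The pads appear over the grip, with a 12 mm gap against its 20 mm width. I'll project the expected points to compare.

```bash
python3 - <<'E'
from h import *
f=load('wrist'); q=f['rotation']; Rm=R.from_quat(np.r_[q[1:],q[0]]).as_matrix(); print(f['eye'],q)
def proj(p):
    c=Rm.T@(np.array(p)-f['eye']); th=np.arctan2(np.hypot(c[0],c[1]),c[2]); d=c[:2]/np.hypot(*c[:2])
    return ((np.r_[258.76,192.23]+297.3*th*d)*1.5625).round()
s=manip.state(); T=np.array(s['tool_pos']); q=s['tool_rot']; Rt=R.from_quat(np.r_[q[1:],q[0]]).as_matrix()
for y in(-.01,-.005,.005,.01):
    for z in(-.03,-.005,.014): print(y,z,proj(T+Rt@[0,y,z]),proj(T+Rt@[.011,y,z]))
k=max([k for k in blobs(hsv(f,(6,170,120),(20,255,255))) if abs(cen(k)[0]-258)<30],key=cv2.contourArea)
x,y,w,h=cv2.boundingRect(k);print('grip px',x*1.5625,y*1.5625,w*1.5625,h*1.5625)
a,b=onz(f,376/1.5625,345/1.5625,.036,True),onz(f,432/1.5625,345/1.5625,.036,True);print(a,b,np.linalg.norm(a-b))
print(onz(f,405/1.5625,420/1.5625,.036,True)); print(manip.tcp_to_tips)
E
```

```text
[ 0.49994681 -0.16626539  0.18193554] [ 0.1411464   0.98946092 -0.03201386 -0.00445958]
-0.01 -0.03 [371. 400.] [370. 369.]
-0.01 -0.005 [376. 368.] [375. 340.]
-0.01 0.014 [378. 348.] [378. 323.]
-0.005 -0.03 [387. 400.] [386. 369.]
-0.005 -0.005 [389. 368.] [389. 340.]
-0.005 0.014 [390. 348.] [390. 323.]
0.005 -0.03 [418. 400.] [418. 369.]
0.005 -0.005 [416. 368.] [416. 340.]
0.005 0.014 [415. 348.] [415. 323.]
0.01 -0.03 [433. 400.] [434. 369.]
0.01 -0.005 [429. 368.] [430. 340.]
0.01 0.014 [427. 348.] [428. 323.]
grip px 375.0 329.6875 57.8125 90.625
[ 0.48666466 -0.2237453   0.036     ] [ 0.50555858 -0.22496936  0.036     ] 0.018933524803413808
[ 0.49456368 -0.25375957  0.036     ]
0.014
```

```bash
python3 - <<'E'
from h import *
f=grab('side'); q=f['rotation']; Rm=R.from_quat(np.r_[q[1:],q[0]]).as_matrix()
for z in(0,.006,.02,.036,.05): c=Rm.T@(np.array([.4947,-.238,z])-f['eye']); print(z,(f['mtx']@(c/c[2]))[:2].round(1), ((f['mtx']@(c/c[2]))[:2]-[250,100])*8)
cv2.imwrite('pics/s2.png',cv2.resize(f['image'][100:172,250:340],(720,576),interpolation=cv2.INTER_CUBIC))
E
```

```text
0 [287.9 146.6] [303.01733925 372.55898769]
0.006 [288.  144.9] [303.88078642 359.4675613 ]
0.02 [288.2 141.1] [305.92887623 328.4148021 ]
0.036 [288.5 136.5] [308.32850217 292.03211712]
0.05 [288.8 132.4] [310.48168584 259.3859442 ]
```

View pics/s2.png

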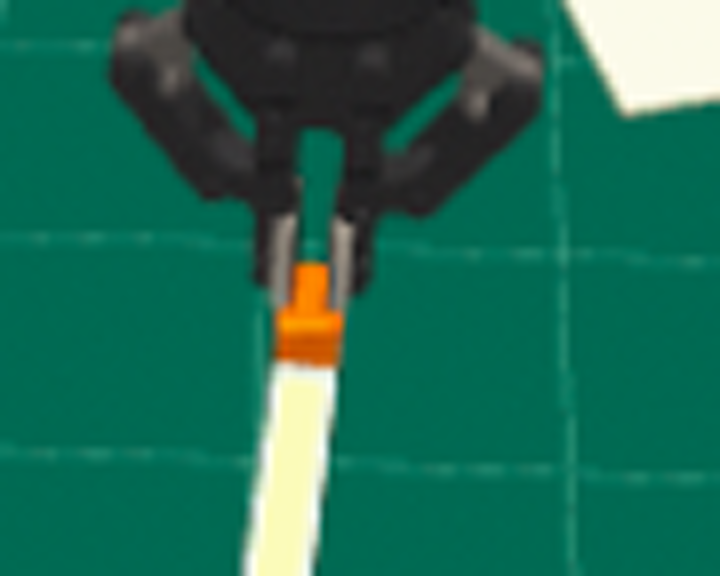

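Both views show the fingertips at about z≈0.04, just above the grip. They stand some 35 mm higher than the stated tool geometry implies. I'll open, go lower, and watch the force while feeling for the table.

servo_tool --moves '[[[-1, 0, 0, 0, 0, 0, 60], [0, 0, 0, 0, 0, 0, 60], [0, 0, 0, 0, 0, 0, 60], [0, 0, 0, 0, 0, 0, 60], [0, 0, 4, 0, 0, 0, 60], [0, 0, 4, 0, 0, 0, 60], [0, 0, 4, 0, 0, 0, 60], [0, 0, 2, 0, 0, 0, 60], [0, 0, 0, 0, 0, 0, 60]]]'

```text
time: 5.62
tool_pos: [0.4944, -0.2387, 0.0054]
tool_rot: [-0.0, 0.73, 0.684, -0.0]
contact_force: [0.1, -0.5, -0.4]
gripper_width: 0.702
grasp_force: 0.0
```

```bash
python3 - <<'E'
from h import *
f=grab('side'); 
a=cv2.resize(f['image'][100:172,250:340],(400,320),interpolation=cv2.INTER_CUBIC)
w=grab('wrist'); b=cv2.resize(w['image'][190:310,170:350],(400,267),interpolation=cv2.INTER_CUBIC)
cv2.imwrite('pics/s3.png',np.hstack([a,cv2.copyMakeBorder(b,0,53,0,0,cv2.BORDER_CONSTANT)]))
s=manip.state();print(s['time'],s['tool_pos'],s['contact_force'],s['gripper_width'])
E
```

```text
5.725 [ 0.49468355 -0.23890153  0.00577802] [ 0.09778111  1.06371585 -1.03678627] 0.6978519617985868
```

View pics/s3.png

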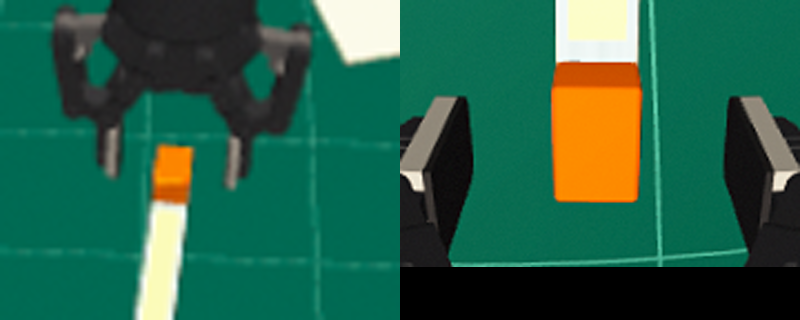

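The fingers straddle the grip with the tips still well above the table, so the reported z is biased. I'll narrow the opening and continue down gently.

servo_tool --moves '[[[0, 0, 0, 0, 0, 0, 36], [0, 0, 0, 0, 0, 0, 36], [0, 0, 0, 0, 0, 0, 36], [0, 0, 3, 0, 0, 0, 36], [0, 0, 3, 0, 0, 0, 36], [0, 0, 3, 0, 0, 0, 36], [0, 0, 3, 0, 0, 0, 36], [0, 0, 2, 0, 0, 0, 36], [0, 0, 0, 0, 0, 0, 36]]]'

```text
time: 6.85
tool_pos: [0.4945, -0.2388, -0.0085]
tool_rot: [-0.0, 0.73, 0.684, -0.0]
contact_force: [-0.5, 1.0, -0.2]
gripper_width: 0.421
grasp_force: 0.0
```

```bash
python3 - <<'E'
from h import *
f=grab('side'); 
a=cv2.resize(f['image'][100:172,250:340],(400,320),interpolation=cv2.INTER_CUBIC)
w=grab('wrist'); b=cv2.resize(w['image'][190:310,170:350],(400,267),interpolation=cv2.INTER_CUBIC)
cv2.imwrite('pics/s4.png',np.hstack([a,cv2.copyMakeBorder(b,0,53,0,0,cv2.BORDER_CONSTANT)]))
s=manip.state();print(s['time'],s['tool_pos'],s['contact_force'],s['gripper_width'])
E
```

```text
6.95 [ 0.49467056 -0.23889787 -0.00822102] [-0.4377038   0.37958555 -0.06290521] 0.42165604509672683
```

View pics/s4.png

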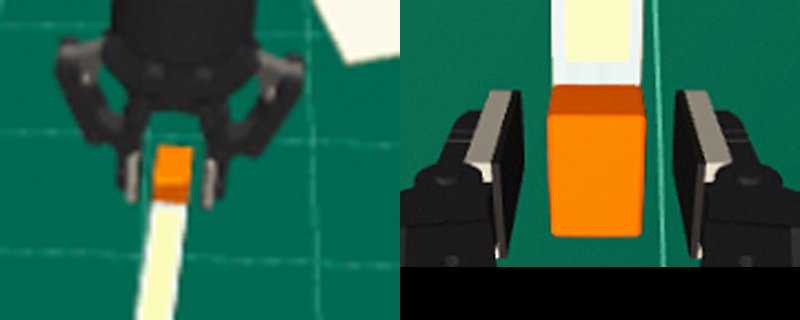

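The tips are now at about z≈0.010, straddling the grip, so I can close.

servo_tool --moves '[[[0, 0, -1, 0, 0, 0, 10], [0, 0, 0, 0, 0, 0, 10], [0, 0, 0, 0, 0, 0, 10], [0, 0, 0, 0, 0, 0, 10], [0, 0, 0, 0, 0, 0, 10], [0, 0, 0, 0, 0, 0, 10]]]'

```text
time: 7.7
tool_pos: [0.4948, -0.239, -0.0071]
tool_rot: [0.0, 0.73, 0.684, 0.0]
contact_force: [-0.7, -0.3, 1.8]
gripper_width: 0.222
grasp_force: 61.3
```

Gripped: width is about 19 mm and force 61 N, and TCP z −0.007 corresponds to the underside on the table. Next I lift, turn to 90° and move in front of the mouth.

servo_tool --moves '[[[0, 0, -10, 0, 0, 0, 10], [0, 0, -15, 0, 0, 0, 10], [0, 0, -10, 0, 0, -1.7, 10], [0, 0, 0, 0, 0, -2, 10], [18, 10, 0, 0, 0, 0, 10], [18, 10, 0, 0, 0, 0, 10], [18, 10, 0, 0, 0, 0, 10], [18, 10, 0, 0, 0, 0, 10], [18, 10, 0, 0, 0, 0, 10], [18, 10, 0, 0, 0, 0, 10], [0, 0, 0, 0, 0, 0, 10], [0, 0, 0, 0, 0, 0, 10]]]'

```text
time: 9.2
tool_pos: [0.5546, -0.1308, 0.0276]
tool_rot: [-0.0, 0.707, 0.707, -0.0]
contact_force: [0.1, -0.2, -1.2]
gripper_width: 0.221
grasp_force: 61.0
```

```bash
python3 - <<'E'
from h import *
f=grab('wrist'); cv2.imwrite('pics/w5.png',cv2.resize(f['image'],(800,600)))
s=manip.state();print(s['time'],s['tool_pos'],s['tool_rot'],s['contact_force'],s['gripper_width'])
E
```

```text
9.25 [ 0.5545119  -0.13109506  0.02761975] [-2.25929618e-05  7.07272929e-01  7.06940572e-01 -1.76066824e-04] [-0.01186062  0.78011444 -2.66538062] 0.22016076513379115
```

View pics/w5.png

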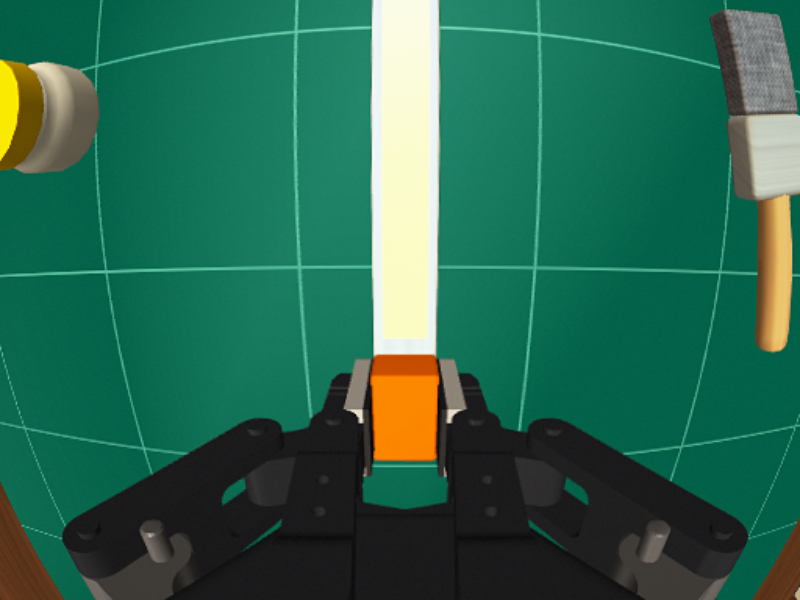

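The bar is held square between the pads, but the base is outside the wrist view. I'll measure the bar and apron together in the top view.

```bash
python3 - <<'E'
from h import *
t0=load('top')
px=lambda u,v:((u+.5)/6.667-.5+105,(v+.5)/6.667-.5+160)
print('guides',[(onz(t0,*px(*p),.031)*1000).round(1).tolist() for p in((678,238),(678,372),(625,262),(612,340))])
t=grab('top'); s=manip.state(); zt=s['tool_pos'][2]+.0071+.018
m=hsv(t,(20,25,150),(40,255,255)); m2=np.zeros_like(m); m2[180:230,205:330]=m[180:230,205:330]
k=blobs(m2)[0]; P=np.array([onz(t,u,v,zt)[:2] for u,v in k[:,0]],np.float32)*1000
r=cv2.minAreaRect(P);print('strip',r,cv2.boxPoints(r).round(1).tolist())
d=cv2.fitLine(P,cv2.DIST_L2,0,.01,.01).ravel();print(np.degrees(np.arctan2(d[1],d[0])))
# side view also
f=grab('side'); m=hsv(f,(20,25,150),(40,255,255)); m2=np.zeros_like(m); m2[130:260,220:290]=m[130:260,220:290]
k=blobs(m2)[0]; P=np.array([onz(f,u,v,zt)[:2] for u,v in k[:,0]],np.float32)*1000
r=cv2.minAreaRect(P);print('side strip',r)
f=load('side');ks=blobs(hsv(f,(0,0,150),(40,70,255)),3000)
for k in ks:
  P=np.array([onz(f,u,v,.04)[:2] for u,v in k[:,0]],np.float32)*1000; print('side base',cv2.boxPoints(cv2.minAreaRect(P)).round(1).tolist(), cv2.approxPolyDP(P.reshape(-1,1,2),8,True).reshape(-1,2).round().tolist())
cv2.imwrite('pics/t5.png',cv2.resize(t['image'][160:250,105:225],(800,600),interpolation=cv2.INTER_CUBIC))
print(s['tool_pos'])
E
```

```text
guides [[573.8, 74.4, 31.0], [529.8, 73.0, 31.0], [565.7, 91.3, 31.0], [540.1, 94.5, 31.0]]
strip ((554.5087280273438, -17.08962631225586), (48.501827239990234, 14.68356704711914), 87.51216888427734) [[546.0999755859375, -41.0], [560.7999877929688, -41.599998474121094], [562.9000244140625, 6.800000190734863], [548.2000122070312, 7.5]]
-89.56654
side strip ((555.0335083007812, -51.42279815673828), (118.69288635253906, 14.699013710021973), 89.81689453125)
side base [[920.2000122070312, 259.29998779296875], [924.7999877929688, -517.0999755859375], [1329.4000244140625, -514.7000122070312], [1324.800048828125, 261.70001220703125]] [[1309.0, -510.0], [1305.0, -494.0], [1327.0, -493.0], [1312.0, -463.0], [1327.0, -468.0], [1326.0, -433.0], [1306.0, -444.0], [1278.0, -416.0], [1292.0, -401.0], [1306.0, -424.0], [1325.0, -414.0], [1327.0, -381.0], [1171.0, -72.0], [1151.0, -51.0], [1159.0, -48.0], [1059.0, 149.0], [1045.0, 144.0], [1055.0, 158.0], [1044.0, 179.0], [1037.0, 170.0], [1031.0, 205.0], [1012.0, 207.0], [1021.0, 226.0], [1005.0, 256.0], [972.0, 254.0], [992.0, 233.0], [962.0, 235.0], [977.0, 219.0], [941.0, 181.0], [958.0, 150.0], [938.0, 149.0], [931.0, 126.0], [946.0, 145.0], [966.0, 121.0], [960.0, 150.0], [974.0, 164.0], [993.0, 145.0], [980.0, 131.0], [992.0, 95.0], [969.0, 110.0], [973.0, 84.0], [943.0, 94.0], [950.0, 78.0], [925.0, 69.0], [928.0, -496.0], [941.0, -511.0]]
side base [[488.29998779296875, 88.30000305175781], [625.0999755859375, 88.30000305175781], [625.2000122070312, 270.70001220703125], [488.3999938964844, 270.70001220703125]] [[624.0, 105.0], [623.0, 169.0], [613.0, 176.0], [624.0, 191.0], [592.0, 175.0], [567.0, 217.0], [600.0, 232.0], [622.0, 217.0], [622.0, 194.0], [620.0, 270.0], [558.0, 261.0], [488.0, 270.0], [491.0, 103.0], [576.0, 88.0], [578.0, 104.0]]
[ 0.55447765 -0.13124932  0.0276647 ]
```

servo_tool --moves '[[[0, 0.7, 8, 0, 0, 0, 10], [0, 0, 8, 0, 0, 0, 10], [0, 0, 7, 0, 0, 0, 10], [15, 0, 0, 0, 0, 0, 10], [15, 0, 0, 0, 0, 0, 10], [10, 0, 0, 0, 0, 0, 10], [8, 0, 0, 0, 0, 0, 10], [6, 0, 0, 0, 0, 0, 10], [5, 0, 0, 0, 0, 0, 10], [0, 0, 0, 0, 0, 0, 10]]]'

```text
time: 10.6
tool_pos: [0.5554, -0.0717, 0.0047]
tool_rot: [0.0, 0.707, 0.707, -0.0]
contact_force: [-0.5, -0.7, -2.5]
gripper_width: 0.219
grasp_force: 61.0
```

```bash
python3 - <<'E'
from h import *
t=grab('top'); a=cv2.resize(t['image'][180:235,170:240],(400,314),interpolation=cv2.INTER_CUBIC)
f=grab('side'); b=cv2.resize(f['image'][215:270,215:285],(400,314),interpolation=cv2.INTER_CUBIC)
cv2.imwrite('pics/ts6.png',np.hstack([a,b])); s=manip.state();print(s['time'],s['tool_pos'],s['contact_force'])
E
```

```text
10.7 [ 0.55539367 -0.07205261  0.00470281] [-0.73401366  0.83449458 -1.70358433]
```

View pics/ts6.png

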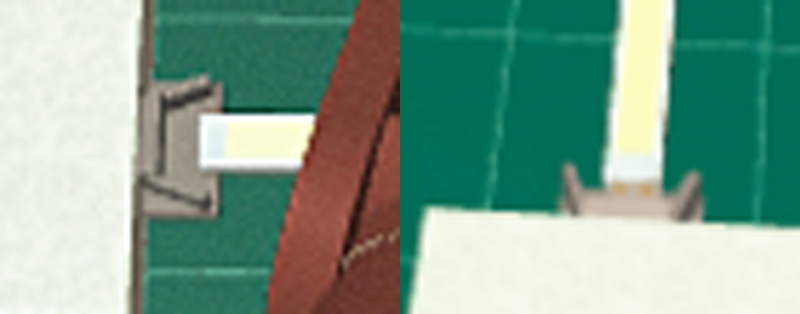

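The nose is over the apron and centred between the guides in both views. Advancing carefully.

servo_tool --moves '[[[3, 0, 0, 0, 0, 0, 10], [3, 0, 0, 0, 0, 0, 10], [3, 0, 0, 0, 0, 0, 10], [3, 0, 0, 0, 0, 0, 10], [3, 0, 0, 0, 0, 0, 10], [3, 0, 0, 0, 0, 0, 10]]]'

```text
time: 11.45
tool_pos: [0.5554, -0.0537, 0.0047]
tool_rot: [-0.0, 0.707, 0.707, 0.0]
contact_force: [0.6, -0.5, -1.9]
gripper_width: 0.222
grasp_force: 61.0
```

servo_tool --moves '[[[2, 0, 0, 0, 0, 0, 10], [2, 0, 0, 0, 0, 0, 10], [2, 0, 0, 0, 0, 0, 10], [2, 0, 0, 0, 0, 0, 10]]]'

```text
time: 11.95
tool_pos: [0.5554, -0.0458, 0.0047]
tool_rot: [0.0, 0.707, 0.707, 0.0]
contact_force: [0.4, 0.4, -1.7]
gripper_width: 0.225
grasp_force: 61.0
```

servo_tool --moves '[[[3, 0, 0, 0, 0, 0, 10], [3, 0, 0, 0, 0, 0, 10], [3, 0, 0, 0, 0, 0, 10], [3, 0, 0, 0, 0, 0, 10], [3, 0, 0, 0, 0, 0, 10]]]'

```text
time: 12.58
tool_pos: [0.5554, -0.0307, 0.0047]
tool_rot: [-0.0, 0.707, 0.707, 0.0]
contact_force: [0.6, 0.8, -1.4]
gripper_width: 0.218
grasp_force: 61.0
```

servo_tool --moves '[[[4, 0, 0, 0, 0, 0, 10], [4, 0, 0, 0, 0, 0, 10], [4, 0, 0, 0, 0, 0, 10], [4, 0, 0, 0, 0, 0, 10], [4, 0, 0, 0, 0, 0, 10]]]'

```text
time: 13.2
tool_pos: [0.5554, -0.0106, 0.0047]
tool_rot: [0.0, 0.707, 0.707, 0.0]
contact_force: [0.3, 0.5, -1.6]
gripper_width: 0.217
grasp_force: 61.0
```

servo_tool --moves '[[[4, 0, 0, 0, 0, 0, 10], [4, 0, 0, 0, 0, 0, 10], [4, 0, 0, 0, 0, 0, 10], [4, 0, 0, 0, 0, 0, 10], [4, 0, 0, 0, 0, 0, 10]]]'

```text
time: 13.82
tool_pos: [0.5554, 0.0094, 0.0047]
tool_rot: [-0.0, 0.707, 0.707, -0.0]
contact_force: [0.2, -0.6, -2.5]
gripper_width: 0.217
grasp_force: 61.0
```

servo_tool --moves '[[[3, 0, 0, 0, 0, 0, 10], [3, 0, 0, 0, 0, 0, 10], [2, 0, 0, 0, 0, 0, 10], [1, 0, 0, 0, 0, 0, 10], [1, 0, 0, 0, 0, 0, 10]]]'

```text
time: 14.45
tool_pos: [0.5554, 0.0191, 0.0047]
tool_rot: [-0.0, 0.707, 0.707, -0.0]
contact_force: [1.2, -0.2, -2.4]
gripper_width: 0.223
grasp_force: 61.0
```

servo_tool --moves '[[[0.8, 0, 0, 0, 0, 0, 10], [0.8, 0, 0, 0, 0, 0, 10]]]'

```text
time: 14.7
tool_pos: [0.5554, 0.0207, 0.0047]
tool_rot: [-0.0, 0.707, 0.707, 0.0]
contact_force: [-0.6, 0.2, -2.0]
gripper_width: 0.221
grasp_force: 61.0
```

servo_tool --moves '[[[0.8, 0, 0, 0, 0, 0, 10], [0.8, 0, 0, 0, 0, 0, 10]]]'

```text
time: 14.95
tool_pos: [0.5554, 0.0224, 0.0047]
tool_rot: [-0.0, 0.707, 0.707, 0.0]
contact_force: [0.1, 0.0, -2.2]
gripper_width: 0.224
grasp_force: 61.0
```

servo_tool --moves '[[[0.8, 0, 0, 0, 0, 0, 10], [0.8, 0, 0, 0, 0, 0, 10]]]'

```text
time: 15.2
tool_pos: [0.5554, 0.024, 0.0047]
tool_rot: [0.0, 0.707, 0.707, -0.0]
contact_force: [0.5, -0.1, -1.3]
gripper_width: 0.224
grasp_force: 61.0
```

servo_tool --moves '[[[0.8, 0, 0, 0, 0, 0, 10], [0.8, 0, 0, 0, 0, 0, 10]]]'

```text
time: 15.45
tool_pos: [0.5554, 0.0256, 0.0047]
tool_rot: [0.0, 0.707, 0.707, 0.0]
contact_force: [0.0, -0.3, -1.0]
gripper_width: 0.218
grasp_force: 61.0
```

servo_tool --moves '[[[0.8, 0, 0, 0, 0, 0, 10], [0.8, 0, 0, 0, 0, 0, 10]]]'

```text
time: 15.7
tool_pos: [0.5554, 0.0272, 0.0047]
tool_rot: [0.0, 0.707, 0.707, 0.0]
contact_force: [0.7, -0.5, -1.8]
gripper_width: 0.22
grasp_force: 61.0
```

servo_tool --moves '[[[0.8, 0, 0, 0, 0, 0, 10], [0.8, 0, 0, 0, 0, 0, 10]]]'

```text
time: 15.95
tool_pos: [0.5554, 0.0288, 0.0047]
tool_rot: [-0.0, 0.707, 0.707, 0.0]
contact_force: [0.1, -0.6, -1.5]
gripper_width: 0.218
grasp_force: 61.0
```

servo_tool --moves '[[[0.8, 0, 0, 0, 0, 0, 10], [0.8, 0, 0, 0, 0, 0, 10]]]'

```text
time: 16.2
tool_pos: [0.5554, 0.0303, 0.0047]
tool_rot: [-0.0, 0.707, 0.707, -0.0]
contact_force: [0.1, 0.3, -1.8]
gripper_width: 0.225
grasp_force: 61.0
```

servo_tool --moves '[[[0.8, 0, 0, 0, 0, 0, 10], [0.8, 0, 0, 0, 0, 0, 10]]]'

```text
time: 16.45
tool_pos: [0.5554, 0.0319, 0.0047]
tool_rot: [0.0, 0.707, 0.707, 0.0]
contact_force: [-0.8, -0.1, -1.7]
gripper_width: 0.22
grasp_force: 61.0
```

servo_tool --moves '[[[0.8, 0, 0, 0, 0, 0, 10], [0.8, 0, 0, 0, 0, 0, 10]]]'

```text
time: 16.7
tool_pos: [0.5554, 0.0336, 0.0047]
tool_rot: [-0.0, 0.707, 0.707, -0.0]
contact_force: [-0.1, 0.4, -2.1]
gripper_width: 0.222
grasp_force: 61.0
```

servo_tool --moves '[[[0.8, 0, 0, 0, 0, 0, 10], [0.8, 0, 0, 0, 0, 0, 10]]]'

```text
time: 16.95
tool_pos: [0.5554, 0.0351, 0.0047]
tool_rot: [0.0, 0.707, 0.707, -0.0]
contact_force: [0.0, 0.9, -1.8]
gripper_width: 0.22
grasp_force: 61.0
```

servo_tool --moves '[[[0.8, 0, 0, 0, 0, 0, 10], [0.8, 0, 0, 0, 0, 0, 10]]]'

```text
time: 17.2
tool_pos: [0.5554, 0.0368, 0.0047]
tool_rot: [-0.0, 0.707, 0.707, 0.0]
contact_force: [0.1, 0.3, -1.8]
gripper_width: 0.22
grasp_force: 61.0
```

servo_tool --moves '[[[0.8, 0, 0, 0, 0, 0, 10], [0.8, 0, 0, 0, 0, 0, 10]]]'

```text
time: 17.45
tool_pos: [0.5554, 0.0384, 0.0047]
tool_rot: [0.0, 0.707, 0.707, 0.0]
contact_force: [0.3, -0.5, -1.7]
gripper_width: 0.22
grasp_force: 61.0
```

servo_tool --moves '[[[0.8, 0, 0, 0, 0, 0, 10], [0.8, 0, 0, 0, 0, 0, 10]]]'

```text
time: 17.7
tool_pos: [0.5554, 0.04, 0.0047]
tool_rot: [0.0, 0.707, 0.707, 0.0]
contact_force: [-0.6, -0.7, -1.5]
gripper_width: 0.221
grasp_force: 61.0
```

servo_tool --moves '[[[0.8, 0, 0, 0, 0, 0, 10], [0.8, 0, 0, 0, 0, 0, 10]]]'

```text
time: 17.95
tool_pos: [0.5554, 0.0416, 0.0047]
tool_rot: [0.0, 0.707, 0.707, 0.0]
contact_force: [0.2, -0.1, -1.2]
gripper_width: 0.222
grasp_force: 61.0
```

servo_tool --moves '[[[0.8, 0, 0, 0, 0, 0, 10], [0.8, 0, 0, 0, 0, 0, 10]]]'

```text
time: 18.2
tool_pos: [0.5554, 0.0431, 0.0047]
tool_rot: [0.0, 0.707, 0.707, 0.0]
contact_force: [0.6, 0.2, -1.3]
gripper_width: 0.22
grasp_force: 61.0
```

servo_tool --moves '[[[0.8, 0, 0, 0, 0, 0, 10], [0.8, 0, 0, 0, 0, 0, 10]]]'

```text
time: 18.45
tool_pos: [0.5554, 0.0448, 0.0047]
tool_rot: [-0.0, 0.707, 0.707, -0.0]
contact_force: [-0.4, -0.7, -1.3]
gripper_width: 0.222
grasp_force: 61.0
```

servo_tool --moves '[[[0.8, 0, 0, 0, 0, 0, 10], [0.8, 0, 0, 0, 0, 0, 10]]]'

```text
time: 18.7
tool_pos: [0.5554, 0.0464, 0.0047]
tool_rot: [-0.0, 0.707, 0.707, 0.0]
contact_force: [-0.9, 0.0, -2.6]
gripper_width: 0.221
grasp_force: 61.0
```

servo_tool --moves '[[[0.8, 0, 0, 0, 0, 0, 10], [0.8, 0, 0, 0, 0, 0, 10]]]'

```text
time: 18.95
tool_pos: [0.5554, 0.048, 0.0047]
tool_rot: [-0.0, 0.707, 0.707, -0.0]
contact_force: [-1.1, 0.2, -1.9]
gripper_width: 0.222
grasp_force: 61.0
```

servo_tool --moves '[[[0.8, 0, 0, 0, 0, 0, 10], [0.8, 0, 0, 0, 0, 0, 10]]]'

```text
time: 19.2
tool_pos: [0.5554, 0.0496, 0.0047]
tool_rot: [-0.0, 0.707, 0.707, 0.0]
contact_force: [-0.0, 0.1, -1.2]
gripper_width: 0.222
grasp_force: 61.0
```

servo_tool --moves '[[[0.8, 0, 0, 0, 0, 0, 10], [0.8, 0, 0, 0, 0, 0, 10]]]'

```text
time: 19.45
tool_pos: [0.5554, 0.0512, 0.0047]
tool_rot: [-0.0, 0.707, 0.707, -0.0]
contact_force: [-0.9, -0.4, -1.9]
gripper_width: 0.221
grasp_force: 61.0
```

servo_tool --moves '[[[0.8, 0, 0, 0, 0, 0, 10], [0.8, 0, 0, 0, 0, 0, 10]]]'

```text
time: 19.7
tool_pos: [0.5555, 0.0522, 0.0048]
tool_rot: [0.001, 0.707, 0.707, -0.0]
contact_force: [0.1, -5.8, -1.1]
gripper_width: 0.216
grasp_force: 61.0
```

Contact: −5.8 N about 0.6 mm into the stop, so roughly 10 N/mm. I'll bring it up to about 10 N.

servo_tool --moves '[[[0.3, 0, 0, 0, 0, 0, 10]]]'

```text
time: 19.82
tool_pos: [0.5555, 0.0521, 0.0048]
tool_rot: [0.001, 0.707, 0.707, -0.001]
contact_force: [0.3, -6.4, -0.8]
gripper_width: 0.219
grasp_force: 61.0
```

servo_tool --moves '[[[0.4, 0, 0, 0, 0, 0, 10], [0, 0, 0, 0, 0, 0, 10]]]'

```text
time: 20.08
tool_pos: [0.5555, 0.0522, 0.0049]
tool_rot: [0.001, 0.707, 0.707, -0.001]
contact_force: [0.1, -6.2, -1.1]
gripper_width: 0.223
grasp_force: 61.1
```

servo_tool --moves '[[[0.8, 0, 0, 0, 0, 0, 10], [0, 0, 0, 0, 0, 0, 10]]]'

```text
time: 20.32
tool_pos: [0.5557, 0.0521, 0.0051]
tool_rot: [0.001, 0.707, 0.707, -0.001]
contact_force: [-1.3, -8.9, -0.0]
gripper_width: 0.222
grasp_force: 61.1
```

servo_tool --moves '[[[0.4, 0, 0, 0, 0, 0, 10], [0, 0, 0, 0, 0, 0, 10], [0, 0, 0, 0, 0, 0, 10]]]'

```text
time: 20.7
tool_pos: [0.5557, 0.0521, 0.0051]
tool_rot: [0.002, 0.707, 0.707, -0.002]
contact_force: [-0.4, -10.2, 1.0]
gripper_width: 0.221
grasp_force: 61.2
```

servo_tool --moves '[[[0, 0, 0, 0, 0, 0, 10], [0, 0, 0, 0, 0, 0, 10], [0, 0, 0, 0, 0, 0, 10], [0, 0, 0, 0, 0, 0, 10]]]'

```text
time: 21.2
tool_pos: [0.5557, 0.0521, 0.0051]
tool_rot: [0.002, 0.707, 0.707, -0.002]
contact_force: [-0.5, -11.1, 0.0]
gripper_width: 0.222
grasp_force: 61.2
```

Held at 10–11 N for over half a second. Now I hold slightly longer, relax the push, lower about 1 mm to the floor, and release.

servo_tool --moves '[[[0, 0, 0, 0, 0, 0, 10], [0, 0, 0, 0, 0, 0, 10], [-0.8, 0, 0, 0, 0, 0, 10], [-0.8, 0, 0.5, 0, 0, 0, 10], [-0.4, 0, 0.5, 0, 0, 0, 10], [0, 0, 0, 0, 0, 0, 10]]]'

```text
time: 21.95
tool_pos: [0.5557, 0.0521, 0.0041]
tool_rot: [0.0, 0.707, 0.707, -0.0]
contact_force: [-0.4, -5.0, 1.6]
gripper_width: 0.22
grasp_force: 61.3
```

servo_tool --moves '[[[0, 0, 0, 0, 0, 0, 24], [0, 0, 0, 0, 0, 0, 32], [0, 0, 0, 0, 0, 0, 45], [0, 0, 0, 0, 0, 0, 45], [0, 0, 0, 0, 0, 0, 45]]]'

```text
time: 22.58
tool_pos: [0.5554, 0.0528, 0.0037]
tool_rot: [-0.0, 0.707, 0.707, 0.0]
contact_force: [0.1, 0.7, -0.2]
gripper_width: 0.523
grasp_force: 0.0
```

servo_tool --moves '[[[0, 0, -10, 0, 0, 0, 45], [0, 0, -25, 0, 0, 0, 45], [0, 0, -35, 0, 0, 0, 45], [0, 0, -35, 0, 0, 0, 20], [0, 0, -15, 0, 0, 0, 0], [0, 0, 0, 0, 0, 0, 0]]]'

```text
time: 23.32
tool_pos: [0.5562, 0.0526, 0.125]
tool_rot: [0.001, 0.707, 0.707, 0.001]
contact_force: [-0.2, -0.3, 0.3]
gripper_width: 0.002
grasp_force: 0.0
```

```bash
python3 - <<'E'
from h import *
f=grab('side')
for k in blobs(hsv(f,(6,170,120),(16,255,255))):
    u,v=cen(k)
    if v>60:
        P=np.array([onz(f,a,b,.046)[:2] for a,b in k[:,0]],np.float32)*1000;print(cv2.contourArea(k),(u,v),P.min(0),P.max(0),cv2.minAreaRect(P))
m=hsv(f,(0,150,100),(4,255,255)); 
for k in blobs(m,60):
    u,v=cen(k)
    if 200<u<250 and v>250: print('red',cv2.contourArea(k),(u,v),onz(f,u,v,.062))
s=manip.state();print(s['time'],s['tool_pos'])
E
```

```text
595.5 (462.11139098796525, 262.88944864259724) [140.43124 -34.28683] [170.025   239.85373] ((156.1358642578125, 102.69915771484375), (274.2388916015625, 28.602561950683594), 89.27919006347656)
203.0 (52.89819376026272, 325.8415435139573) [871.56604 234.78792] [914.3598  301.54794] ((891.0739135742188, 267.934326171875), (37.684959411621094, 65.71406555175781), 8.117080688476562)
155.5 (505.7620578778135, 302.40300107181133) [ 85.04974 128.09387] [117.31662 209.79657] ((99.74381256103516, 169.1748504638672), (83.73101043701172, 25.250335693359375), 79.35808563232422)
146.0 (448.44634703196346, 357.3595890410959) [212.18399 227.22339] [227.0928  315.53015] ((219.66587829589844, 271.37799072265625), (88.31018829345703, 14.878108978271484), 89.9210433959961)
121.5 (417.09053497942386, 103.36488340192042) [ 134.78877 -461.14304] [ 169.35683 -305.79706] ((151.26336669921875, -383.9024963378906), (32.48320007324219, 154.90386962890625), 2.58418345451355)
75.0 (36.973333333333336, 357.31777777777774) [883.71246 289.35635] [917.4517  352.82416] ((903.6246948242188, 321.7320251464844), (26.577
[... 1388 characters left out ...]
32031)
24.0 (25.590277777777775, 379.13888888888886) [902.724  345.2661] [911.90924 361.53354] ((908.7742309570312, 354.18646240234375), (7.640571594238281, 17.536222457885742), 24.54534149169922)
22.0 (508.8787878787878, 362.3636363636364) [122.9088  263.86127] [129.01079 296.1098 ] ((125.64727783203125, 279.9530944824219), (5.958606719970703, 32.17897415161133), 1.3831288814544678)
21.5 (443.7519379844961, 377.3410852713178) [232.93417 296.03928] [240.93018 316.58237] ((236.5074462890625, 306.5216369628906), (20.219219207763672, 7.78637170791626), 83.56239318847656)
red 197.5 (225.6801687763713, 299.2464135021097) [0.59807023 0.20790879 0.062     ]
23.375 [0.55518429 0.0526175  0.12333885]
```

The grip's front edge is at y≈0.067 as expected, so the bar stayed put. The switch is at (0.5975, 0.2055).

servo_tool --moves '[[[30, 8, 0, 0, 0, 0, 0], [31, 8.5, 0, 0, 0, 0, 0], [31, 8.5, 0, 0, 0, 0, 0], [31, 8.5, 0, 0, 0, 0, 0], [30, 8.5, 0, 0, 0, 0, 0], [0, 0, 15, 0, 0, 0, 0], [0, 0, 20, 0, 0, 0, 0], [0, 0, 15, 0, 0, 0, 0], [0, 0, 4, 0, 0, 0, 0], [0, 0, 0, 0, 0, 0, 0]]]'

```text
time: 24.62
tool_pos: [0.5973, 0.2051, 0.0693]
tool_rot: [-0.0, 0.707, 0.707, -0.0]
contact_force: [0.6, -0.5, -0.8]
gripper_width: -0.0
grasp_force: 0.0
```

servo_tool --moves '[[[0, 0, 2, 0, 0, 0, 0], [0, 0, 2, 0, 0, 0, 0]]]'

```text
time: 24.88
tool_pos: [0.5981, 0.2057, 0.0666]
tool_rot: [0.0, 0.707, 0.707, 0.001]
contact_force: [-0.5, -0.8, -0.1]
gripper_width: 0.001
grasp_force: 0.0
```

servo_tool --moves '[[[0, 0, 2, 0, 0, 0, 0], [0, 0, 2, 0, 0, 0, 0], [0, 0, 2, 0, 0, 0, 0]]]'

```text
time: 25.25
tool_pos: [0.5975, 0.2056, 0.0596]
tool_rot: [0.0, 0.707, 0.707, -0.0]
contact_force: [0.1, -0.4, 0.2]
gripper_width: 0.004
grasp_force: 0.0
```

servo_tool --moves '[[[0, 0, 1.5, 0, 0, 0, 0], [0, 0, 1.5, 0, 0, 0, 0]]]'

```text
time: 25.5
tool_pos: [0.5975, 0.2056, 0.0566]
tool_rot: [-0.0, 0.707, 0.707, -0.0]
contact_force: [-0.5, 0.5, -0.4]
gripper_width: -0.001
grasp_force: 0.0
```

servo_tool --moves '[[[0, 0, 1.5, 0, 0, 0, 0], [0, 0, 1.5, 0, 0, 0, 0]]]'

```text
time: 25.75
tool_pos: [0.5975, 0.2056, 0.0536]
tool_rot: [0.0, 0.707, 0.707, 0.0]
contact_force: [0.4, -0.1, -0.2]
gripper_width: 0.003
grasp_force: 0.0
```

servo_tool --moves '[[[0, 0, 1.5, 0, 0, 0, 0], [0, 0, 1.5, 0, 0, 0, 0]]]'

```text
time: 26.0
tool_pos: [0.5975, 0.2056, 0.0506]
tool_rot: [-0.0, 0.707, 0.707, -0.0]
contact_force: [-0.0, -0.1, 0.7]
gripper_width: 0.003
grasp_force: 0.0
```

servo_tool --moves '[[[0, 0, 1, 0, 0, 0, 0], [0, 0, 1, 0, 0, 0, 0]]]'

```text
time: 26.25
tool_pos: [0.5975, 0.2056, 0.0487]
tool_rot: [-0.0, 0.707, 0.707, 0.0]
contact_force: [0.0, 0.9, -0.2]
gripper_width: -0.002
grasp_force: 0.0
```

servo_tool --moves '[[[0, 0, 1, 0, 0, 0, 0], [0, 0, 1, 0, 0, 0, 0]]]'

```text
time: 26.5
tool_pos: [0.5975, 0.2056, 0.0467]
tool_rot: [-0.0, 0.707, 0.707, 0.0]
contact_force: [0.0, 0.1, 0.3]
gripper_width: 0.001
grasp_force: 0.0
```

servo_tool --moves '[[[0, 0, 1, 0, 0, 0, 0], [0, 0, 1, 0, 0, 0, 0]]]'

```text
time: 26.75
tool_pos: [0.5975, 0.2056, 0.0447]
tool_rot: [0.0, 0.707, 0.707, 0.0]
contact_force: [-0.3, 0.4, -0.0]
gripper_width: 0.004
grasp_force: 0.0
```

servo_tool --moves '[[[0, 0, 1, 0, 0, 0, 0], [0, 0, 1, 0, 0, 0, 0], [0, 0, 1, 0, 0, 0, 0]]]'

```text
time: 27.12
tool_pos: [0.5975, 0.2056, 0.0419]
tool_rot: [-0.0, 0.707, 0.707, -0.0]
contact_force: [-0.4, 0.3, 2.0]
gripper_width: 0.003
grasp_force: 0.8
```

Contact with the cap. Pressing on.

servo_tool --moves '[[[0, 0, 1, 0, 0, 0, 0], [0, 0, 1, 0, 0, 0, 0], [0, 0, 1, 0, 0, 0, 0]]]'

```text
time: 27.5
tool_pos: [0.5975, 0.2056, 0.0389]
tool_rot: [-0.0, 0.707, 0.707, -0.0]
contact_force: [-1.3, -1.5, 2.6]
gripper_width: -0.001
grasp_force: 1.7
```

servo_tool --moves '[[[0, 0, 1, 0, 0, 0, 0], [0, 0, 1, 0, 0, 0, 0], [0, 0, 1, 0, 0, 0, 0]]]'

```text
time: 27.88
tool_pos: [0.5976, 0.2056, 0.0364]
tool_rot: [0.0, 0.707, 0.707, -0.0]
contact_force: [-4.8, -0.6, 10.0]
gripper_width: 0.001
grasp_force: 4.8
```

The force rose past 5 N to 10 N after about 6 mm, so the switch is bottomed. I'll hold briefly, then lift off and move clear.

servo_tool --moves '[[[0, 0, 0.4, 0, 0, 0, 0], [0, 0, 0, 0, 0, 0, 0], [0, 0, 0, 0, 0, 0, 0]]]'

```text
time: 28.25
tool_pos: [0.5976, 0.2056, 0.0364]
tool_rot: [-0.0, 0.707, 0.707, -0.0]
contact_force: [-3.9, -1.4, 8.0]
gripper_width: -0.002
grasp_force: 4.4
```

servo_tool --moves '[[[0, 0, -2, 0, 0, 0, 0], [0, 0, -3, 0, 0, 0, 0], [0, 0, -5, 0, 0, 0, 0], [0, 0, -15, 0, 0, 0, 0], [0, 0, -30, 0, 0, 0, 0], [0, 0, -40, 0, 0, 0, 0], [0, 0, -40, 0, 0, 0, 0], [-40, 0, -10, 0, 0, 0, 0], [-50, 0, 0, 0, 0, 0, 0], [-50, 0, 0, 0, 0, 0, 0], [-50, 0, 0, 0, 0, 0, 0], [0, 0, 0, 0, 0, 0, 0]]]'

```text
time: 29.75
tool_pos: [0.5976, 0.0127, 0.1811]
tool_rot: [0.001, 0.709, 0.705, 0.0]
contact_force: [0.8, 0.2, 0.9]
gripper_width: -0.001
grasp_force: 0.0
```

servo_tool --moves '[[[-50, 0, 0, 0, 0, 0, 0], [-50, 0, 0, 0, 0, 0, 0], [-50, 0, 0, 0, 0, 0, 0], [0, 0, 0, 0, 0, 0, 0], [0, 0, 0, 0, 0, 0, 0]]]'

```text
time: 30.38
tool_pos: [0.5976, -0.1333, 0.1805]
tool_rot: [-0.0, 0.707, 0.707, 0.0]
contact_force: [0.7, 0.1, 0.0]
gripper_width: -0.002
grasp_force: 0.0
```

```bash
python3 - <<'E'
from h import *
for n in('top','side'):
    f0=load(n) if n=='top' else load('side'); f=grab(n); g=manip.state()
    for nm,lo,hi,z in(('orange',(6,170,120),(16,255,255),.046),('red',(0,150,100),(4,255,255),.062),('yellow',(24,120,150),(32,255,255),.055),('blue',(105,120,40),(125,255,255),.06)):
        for k in blobs(hsv(f,lo,hi),20):
            p=onz(f,*cen(k),z)
            if .3<p[0]<.8 and -.35<p[1]<.3: 
                P=np.array([onz(f,a,b,z)[:2] for a,b in k[:,0]])
                print(n,nm,cv2.contourArea(k),p.round(4),P.min(0).round(4),P.max(0).round(4))
print(g['time'],g['tool_pos'],g['contact_force'])
E
```

```text
top orange 103.0 [0.5539 0.0508 0.046 ] [0.545  0.0365] [0.5645 0.0644]
top red 117.5 [0.5965 0.2048 0.062 ] [0.5838 0.1919] [0.6099 0.2176]
top blue 30.5 [ 0.6771 -0.2902  0.06  ] [ 0.6683 -0.303 ] [ 0.6865 -0.2806]
side orange 118.0 [0.5557 0.0568 0.046 ] [0.546  0.0379] [0.5662 0.0749]
side red 192.5 [0.5981 0.2076 0.062 ] [0.5845 0.1923] [0.6123 0.2223]
side yellow 294.5 [ 0.3889 -0.0197  0.055 ] [ 0.3666 -0.0433] [0.4116 0.0064]
side blue 256.0 [ 0.699  -0.2517  0.06  ] [ 0.673  -0.2939] [ 0.7305 -0.2213]
30.475 [ 0.59751846 -0.13277181  0.18039788] [ 0.64488274  0.6135446  -0.02963643]
```

```bash
python3 -c "
from plant import manip
print(manip.job_done())"
```

```text
the job is handed in; nothing more can be done
None
```

The bar is seated against the hidden stop (about 10–11 N held for over half a second) and released, the red switch was pressed to its end stop and sprang back, and the arm is clear; the can and pot have not moved, the brush was not re-measured, and the job was handed in at about 30.5 s.

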